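# Clamp a well plate on the microscope stage

## Task

Clamp the well plate that lies on the black stage: turn the orange wing knob to free the sliding jaw, slide the jaw up so that its green sprung pad pushes the plate fully home against the fixed stop and is itself pressed about half-way in, then turn the knob back until it is fully tight to lock the jaw there and let go. Never crush the plate by driving the sprung pad to its end, do not turn the grey knob on the blue fence, and leave everything else on the bench where it is.

Things in the scene. Friction and masses are not known exactly. Their poses are not given: they have to be found in the camera images.
- stage: Black stage slab fixed to the bench, 160 x 325 mm, its top 12 mm above the bench. Origin: at bench level on the slide's centre line; the slab spans x = -65 to 95, y = -167 to 157 mm. Its y axis runs along the slide: aluminium fixed stop at the -y end (inner face y = -148 mm, top 30 mm above the bench), sliding jaw at the +y end. A guide (20 mm high) and a blue fence (34 mm) flank the plate with 3 mm play.
- plate: Loose clear well plate with 24 red and orange wells, 85.4 mm wide (its x), 127.6 mm long (its y), 21 mm high, 60 to 110 g. Origin: centre of its underside. It lies flat on the stage, length along the slide, 4 to 14 mm short of the stop at first. Home, its end touches the stop: origin at stage y = -84 mm, its other end at y = -20 mm. It slides under 0.5 to 2 N.
- jaw (a joint): Sliding jaw: grey block 76 (across) x 50 (along the slide) x 30 mm, top 44 mm above the bench. Value in m, 0 to 0.125, grows towards the stop (stage -y): the knob axis is at stage x = 0, y = 0.110 - value. Free, it slides with about 1 N of friction, so the pressed spring pushes it back unless it is held (the knob makes a good handle) or locked; locked, it withstands over 20 N.
- pad (a joint): Sprung green pad, 66 mm wide x 8 mm thick, on two steel rods ahead of the jaw block. Value in m: how far it is pressed in towards the block, 0 (out, a gap of 18 mm between pad and block) to 0.016 (hard end stop, gap 2 mm). Half-way is 0.008. Spring 0.3 N/mm with 0.6 N preload, so 3 N half-way.
- pad_face (a point): Centre of the pad's front face, which meets the plate; 51 mm ahead of the knob axis (towards the stop) while the pad is out; 25 mm above the bench.
- clamp (a joint): Orange wing knob on top of the jaw, axis vertical. Value in rad, 0 to 1.57, grows clockwise seen from above (tightening). At 0 the wing (white line on top) lies across the slide, along the stage's x: jaw free. At 1.57 it lies along the slide: fully locked. It begins to bite at about 0.7 and holds well from 1.2. It stays where it is left and turns with up to 0.2 N m.
- clamp_grip (a point): On the axis of the orange knob, at the height to grip it, 76 mm above the bench. The wing is 50 mm long, 14 mm thick and 34 mm tall; its top is 10 mm above this point. It stands on a disc of 48 mm diameter, 8 mm thick, whose top is 22 mm below this point.
- fence_tip (a point): A wing tip of the grey knob (same shape as the orange one) on the blue fence, 25 mm from that knob's axis and 64 mm above the bench. The knob must not be turned.
- dishes: Bystander, to be left alone: stack of three petri dishes, 88 mm across, 45 mm high. Origin: centre of its underside.
- marker: Bystander, to be left alone: blue marker lying on the bench, 135 mm long, 15 mm thick. Origin: centre of its underside (of the 95 mm blue barrel).
- canister: Bystander, to be left alone: white lens canister with black lid, 46 mm across, 72 mm high. Origin: centre of its underside.
- buffer: Bystander, to be left alone: glass buffer bottle, 76 mm across, 170 mm high. Origin: centre of its underside.
- tip_box: Bystander, to be left alone: blue pipette-tip box with clear lid, 85 x 122 x 77 mm. Origin: centre of its underside.
- tube_rack: Bystander, to be left alone: yellow rack with capped tubes, 90 x 170 x 76 mm. Origin: centre of its underside.
- spare_plate: Bystander, to be left alone: spare well plate with pale wells, lying on the bench, 85 x 128 x 21 mm. Origin: centre of its underside.
Mind the look-alikes: they are no part of the job. What is shaped like the plate but purple is not meant.

How it is judged:
By the outcome, as a careful person would: the job done as asked, in the order asked, and still so for the second after the job is handed in, with the robot touching nothing.
It also fails if it takes over 43 s, if anything falls off the work surface, if the arm or the gripper's body presses on something with over 40 N, if the wrist force passes 120 N, or if a joint passes its speed limit or range.

## Robot

A 6-joint arm with a two-finger parallel gripper is mounted at the origin on the work surface. World frame = base frame: x ahead of the robot, y to its left, z up, the work surface at z = 0. Lengths are in mm, angles in degrees, forces in N, time in s.
With the tool pointing down it reaches from about 350 to 850 mm from the base axis. Payload 8.1 kg.
Tool frame: the origin (TCP) lies midway between the tips of the shut fingers; the grasp point (between the pads) lies 19 mm behind it (r.pinch_z is the distance from the TCP to the grasp point, in mm); z points along the fingers, y is the line along which they close (so a half turn about z gives the same grasp; the last joint's range is limited). The gripper opens to 85 mm and grips with 20 to 120 N. Pads are 22 mm wide; open, the fingers measure 114 mm over their backs; the gripper's body (76 mm by 85 mm) begins 54 mm behind the grasp point. The pads swing forward as they close: fully open they stand 13 mm farther back than shut.
Start: joints at [-73.19, 7.471, 85.268, -0, 87.261, -4.893], TCP at [221.903, -557.462, 231.292] pointing down, gripper open.
Joint ranges: [-169.43, 169.43], [-51.17, 129.36], [1.28, 143.12], [-76.62, 256.62], [0, 156.53], [-152.29, 152.29]. Speed limits (degrees/s): [136.94, 136.94, 159.86, 180, 180, 180].

## Interface

Orientations are given as [roll, pitch, yaw] about the fixed x, y, z axes, in that order (R = Rz(yaw) Ry(pitch) Rx(roll)).
In Python, from bench import sensors, optics, job, r gives the robot as it stands.
- The arm moves only by the tool play_rows, never from a script. Its argument "motion" is a list that holds one entry, the list of rows, each a list of 6 numbers: the shift along the tool's x, y, z in cm, then the turn, a rotation vector about the tool's x, y, z in degrees. In form: [[[x, y, z, ax, ay, az], ...]]. A call has 1 to 5 rows; each row is the pose to reach, as a shift and turn from the pose commanded when the call began, along the tool's axes at that moment; what a row does not reach only later rows make up. A row lasts 1/10 s, in which the tool goes at most 50 mm and 8.59 degrees, less where a joint would pass 70% of its speed; a pose out of reach is approached as far as the arm can. A call with a gripper value outside its range is refused whole. "jaw" is the opening, from 0 (shut) to 1 (fully open), set as the call begins (left out, the last holds). The fingers move at their own pace and stop on an object; "squeeze" is the grip in N (left out, the last holds). Time passes only in rows, so rows that repeat a pose let the fingers close. It gives the time, the measured TCP pose, the force, the opening and the grip force at its end, in the units of the state.
- sensors.sense(): the state, without advancing time (a new reading comes with each control period).
- optics.snapshot(name): name is "scene" or "top"; returns a dict with "pixels" (420x560x3 uint8, red, green, blue), "mtx" (3x3 intrinsics, pixels), "k1" (the pictures are not rectified: a ray, as slopes to the right and down, at radius r is drawn at 1 + k1 r^2 times it, then the intrinsics apply), "R" (3x3) and "t" (3): a world point X has camera coordinates R X + t. Camera axes: x right, y down, z forward; pixel columns grow to the right and rows downward; lengths in mm; the calibration is good to about 2 mm. A picture is of the moment at which its call begins. There is no depth.
- job.hand_in(): hands the job in; it is judged then, once.
The state is a dict: "time": time; "joint_pos": joint angles; "qd": joint speeds; "joint_efforts": joint torques, N m; "tool_pos": TCP position; "tcp_rot": TCP orientation; "ft_force": force on the tool from outside, world axes, zero at the start; "wrist_torque": the same for the moment, N m; "finger_gap": finger opening in mm; "grip_force": force on a finger pad.
Only numpy, scipy, OpenCV 4.12 (cv2) and the standard library are available. Lean on these libraries where they do the work, as an engineer would, in place of code of your own. Each camera call takes 0.05 s, during which the arm holds its last target. There are 200 camera calls.

## Working session

There is one attempt and no reset: what is moved stays moved. The work goes in short steps, Python scripts to look and compute and a tool call to move; the robot and the scene stay as the last step left them, time stands still between calls to the robot, and variables do not carry over. Pictures are saved under pics/ and viewed, at most 10 in all, crops included, and the job is handed in when it is done.

Besides the shell and the picture viewer there is one more tool, called after "Call:" by a JSON object that holds its "name" and its "arguments". play_rows: Moves the arm, as the interface text tells. Its arguments: {"type":"object","properties":{"motion":{"type":"array","items":{"type":"array","items":{"type":"array","items":{"type":"number"}}}},"jaw":{"type":"number"},"squeeze":{"type":"number"}},"required":["motion"]}

```bash
ls; mkdir -p pics; cat > h.py <<'E'
import numpy as np, cv2
from bench import sensors, optics, job, r
def ray(s,u,v):
    K=np.array(s["mtx"]);R=np.array(s["R"]);t=np.array(s["t"])
    d=np.array([(u-K[0,2])/K[0,0],(v-K[1,2])/K[1,1]]);p=d.copy()
    for _ in range(20): p=d/(1+s["k1"]*(p@p))
    return -R.T@t, R.T@np.array([p[0],p[1],1])
def onz(s,u,v,z):
    c,d=ray(s,u,v); return c+d*(z-c[2])/d[2]
def proj(s,X):
    K=np.array(s["mtx"]);q=np.array(s["R"])@np.array(X,float)+np.array(s["t"]);p=q[:2]/q[2]
    p=p*(1+s["k1"]*(p@p)); return p*[K[0,0],K[1,1]]+[K[0,2],K[1,2]]
def snap(n,f=None):
    s=optics.snapshot(n)
    if f: cv2.imwrite("pics/"+f,s["pixels"][:,:,::-1])
    return s
E
python3 - <<'E'
from h import *
print(sensors.sense(), r.pinch_z)
for n in("scene","top"):
    s=snap(n,n+"0.png"); print(n,s["mtx"],s["k1"],-np.array(s["R"]).T@s["t"])
E
```

```text
pics
{'time': 0.0, 'joint_pos': array([-7.31905891e+01,  7.51579026e+00,  8.53306521e+01, -6.08082394e-05,
        8.72629977e+01, -4.89168648e+00]), 'qd': array([ 0.03777058,  0.04402315, -0.02260686,  0.05156793,  0.12546097,
        0.03536204]), 'joint_efforts': array([ 5.98380357e-04, -5.69389808e+01, -5.00555634e+01, -2.62150215e-04,
        1.48413889e-02, -1.44993624e-05]), 'tool_pos': array([ 221.72706277, -556.91426399,  230.22418558]), 'tcp_rot': array([-1.79890953e+02, -9.27169088e-03,  2.17010915e+01]), 'ft_force': array([ 0.34208957,  0.43306796, -0.15540189]), 'wrist_torque': array([ 0.00245812, -0.00031267, -0.03786256]), 'grip_force': 0.0, 'finger_gap': 85.50332238564374} 18.700000000000003
scene [[428.56771638   0.         282.37455442]
 [  0.         428.56771638 210.5913695 ]
 [  0.           0.           1.        ]] -0.12421535511757759 [1407.26097923  792.25520484  793.25414491]
top [[413.89114533   0.         279.21351345]
 [  0.         413.89114533 216.01458239]
 [  0.           0.           1.        ]] -0.04062314567116833 [ 447.79015236  -11.45395207 1286.39027388]
```

View pics/top0.png

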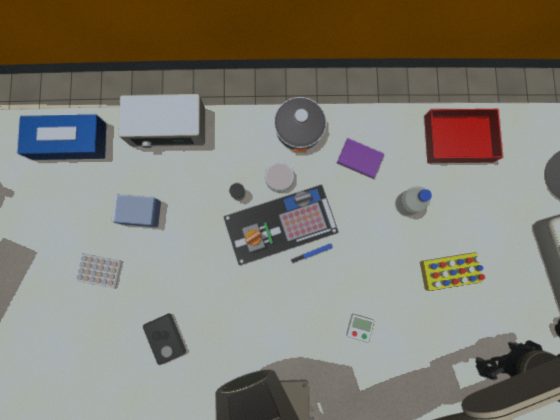

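View pics/scene0.png

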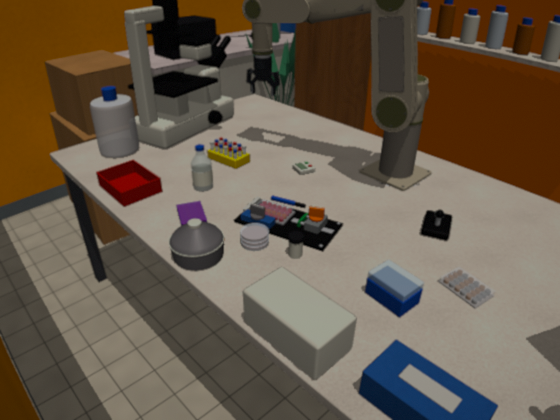

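The top view shows the stage at about (281,225). The orange knob is at (256,237), the green pad at (267,233), the plate at (303,221) and the grey knob on the blue fence at (303,198). Possible mix-ups:
- **Knob:** orange wing (256,237) or grey fence knob (303,198). I choose the orange one.
- **Plate:** red-welled plate on the stage (303,221), purple block (360,158) or pale spare plate (100,270). I choose the one on the stage.

Next is a close crop with measurements.

```bash
python3 - <<'E'
from h import *
s=snap("top")
im=s["pixels"][:,:,::-1].copy()
c=im[175:275,215:350]; cv2.imwrite("pics/crop0.png",cv2.resize(c,None,fx=5.9,fy=5.9,interpolation=cv2.INTER_CUBIC))
hsv=cv2.cvtColor(im,cv2.COLOR_BGR2HSV)
# stage: dark region
roi=np.zeros(im.shape[:2],np.uint8); roi[180:270,218:345]=255
dark=((hsv[...,2]<70)*255).astype(np.uint8)&roi
dark=cv2.morphologyEx(dark,cv2.MORPH_OPEN,np.ones((3,3)))
n,l,st,ce=cv2.connectedComponentsWithStats(dark)
print(st[1:],ce[1:])
o=((hsv[...,0]>6)&(hsv[...,0]<20)&(hsv[...,1]>170)&(hsv[...,2]>120)).astype(np.uint8)*255&roi
o[:,275:]=0
ys,xs=np.nonzero(o);P=np.array([onz(s,x,y,86)[:2] for x,y in zip(xs,ys)])
print("orange",len(xs),xs.mean(),ys.mean(),P.mean(0),P.min(0),P.max(0))
print(onz(s,256,237,86))
E
```

```text
[[ 231  184   13   15  156]
 [ 318  186    7   12   55]
 [ 227  199   59   41 1156]
 [ 319  202    3    3    9]
 [ 323  213    4    6   18]
 [ 327  225    3    3    9]
 [ 237  233   67   29  678]
 [ 324  233    4    3   12]
 [ 306  235   16    7   49]] [[236.98717949 190.95512821]
 [320.87272727 191.50909091]
 [256.1349481  217.23961938]
 [320.         203.        ]
 [324.5        215.5       ]
 [328.         226.        ]
 [267.86873156 247.91887906]
 [325.5        234.        ]
 [313.59183673 238.06122449]]
orange 25 254.96 237.72 [531.88657272  39.91282308] [516.60364894  28.2390021 ] [551.58102599  57.01934833]
[533.91116499  36.86554173  86.        ]
```

View pics/crop0.png

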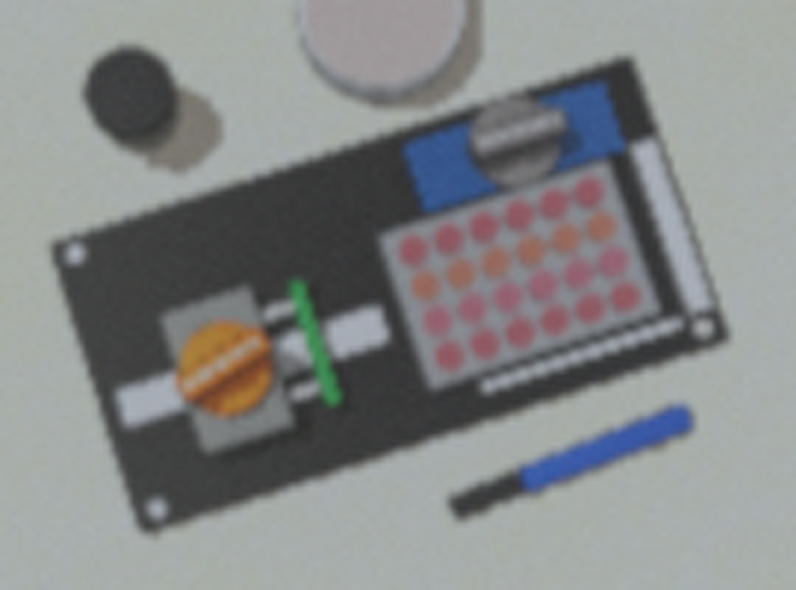

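The crop confirms the choice. The orange wing's white line runs from (185,385) to (268,340) in crop pixels, close to the slide direction, so the jaw is nearly locked. The slab corners are at about (55,243), (630,60), (728,340) and (145,530). The green pad faces the plate, which has its red wells and a gap to the stop.

```bash
python3 - <<'E'
from h import *
s=snap("top")
f=lambda p:((p[0]+.5)/5.9-.5+215,(p[1]+.5)/5.9-.5+175)
W=np.array([onz(s,*f(p),12)[:2] for p in[(55,243),(630,60),(728,340),(145,530)]])
S=np.array([(95,157.),(95,-167),(-65,-167),(-65,157)])
a=S-S.mean(0);b=W-W.mean(0)
th=np.arctan2((a[:,0]*b[:,1]-a[:,1]*b[:,0]).sum(),(a*b).sum());R=np.array([[np.cos(th),-np.sin(th)],[np.sin(th),np.cos(th)]])
o=W.mean(0)-R@S.mean(0);print("stage",o,np.degrees(th));print("resid",W-(S@R.T+o))
st=lambda w:(np.array(w)[:2]-o)@R
np.savez("stage.npz",o=o,R=R,th=th)
a,b=[onz(s,*f(p),86)[:2] for p in[(185,385),(268,340)]]
d=st(b)-st(a);print("wing ctr W",(a+b)/2,"S",st((a+b)/2),"len",np.hypot(*d),"dir in stage",np.degrees(np.arctan2(d[1],d[0])))
for p in[(297,282),(336,403)]: print("pad end",st(onz(s,*f(p),33)))
for p in[(380,235),(610,160),(665,312),(432,388)]: print("plate",st(onz(s,*f(p),33)))
E
```

```text
stage [562.24423291 -37.13646854] 16.98003421522781
resid [[-0.44107135 -2.31211249]
 [-2.18122654  2.08689714]
 [ 0.67140506  1.92693621]
 [ 1.95089284 -1.70172086]]
wing ctr W [536.91046553  45.58430546] S [-7.17356423e-02  8.65131266e+01] len 46.33747822033047 dir in stage -79.38293067391864
pad end [32.84722041 40.62633122]
pad end [-32.75046269  40.70663958]
plate [42.88500762 -7.69042193]
plate [  43.39499785 -133.72579536]
plate [ -40.61036868 -135.33809074]
plate [-40.66493871  -8.55597183]
```

```bash
cat >> h.py <<'E'
from scipy.spatial.transform import Rotation as Ro
Z=np.load("stage.npz")
def W(p): return Z["R"]@np.array(p)+Z["o"]
def S(p): return (np.array(p)[:2]-Z["o"])@Z["R"]
def go(x,y,z,yaw):
    q=sensors.sense();A=Ro.from_euler("xyz",q["tcp_rot"],degrees=True)
    B=Ro.from_euler("xyz",[180,0,yaw],degrees=True)
    print("row",np.round(A.inv().apply(np.array([x,y,z])-q["tool_pos"])/10,2),np.round((A.inv()*B).as_rotvec(degrees=True),1),"t",q["time"])
E
python3 -c "
from h import *
go(*W([0,86.5]),120,117.6)"
```

```text
row [ 51.57 -44.33  11.12] [ -0.   -0.1 -95.9] t 0.2
```

Call:
{"name": "play_rows", "arguments": {"motion": [[[51.6,-44.3,8,0,0,-96],[51.6,-44.3,8,0,0,-96],[51.6,-44.3,8,0,0,-96],[51.6,-44.3,8,0,0,-96],[51.6,-44.3,8,0,0,-96]]], "jaw": 0.7, "squeeze": 40}}

```text
time: 0.7
tool_pos: [337.5, -335.7, 201.7]
tcp_rot: [180.0, -0.0, 65.0]
ft_force: [0.6, -1.4, 0.3]
finger_gap: 59.7
grip_force: 0.0
```

```bash
python3 -c "
from h import *
go(*W([0,86.5]),130,117.6)"
```

```text
row [42.98  1.96  7.18] [  0.   -0.  -52.6] t 0.7
```

Call:
{"name": "play_rows", "arguments": {"motion": [[[43,2,7.2,0,0,-52.6],[43,2,7.2,0,0,-52.6],[43,2,7.2,0,0,-52.6],[43,2,7.2,0,0,-52.6],[43,2,7.2,0,0,-52.6]]]}}

```text
time: 1.2
tool_pos: [453.4, -117.9, 160.7]
tcp_rot: [180.0, 0.0, 108.0]
ft_force: [0.8, -0.1, -1.1]
finger_gap: 59.7
grip_force: 0.0
```

```bash
python3 -c "
from h import *
go(*W([0,86.5]),130,117.6)"
```

```text
row [12.97 13.    3.07] [ 0.   0.  -9.6] t 1.2
```

Call:
{"name": "play_rows", "arguments": {"motion": [[[13,13,3.1,0,0,-9.6],[13,13,3.1,0,0,-9.6],[13,13,3.1,0,0,-9.6],[13,13,3.1,0,0,-9.6],[13,13,3.1,0,0,-9.6]]]}}

```text
time: 1.7
tool_pos: [537.7, 47.5, 128.5]
tcp_rot: [-180.0, -0.1, 117.5]
ft_force: [-0.7, -1.0, -0.3]
finger_gap: 59.8
grip_force: 0.0
```

```bash
python3 -c "
from h import *
go(*W([0,86.5]),59,117.6)
s=snap('scene')
c=s['pixels'][185:250,230:350,::-1];cv2.imwrite('pics/c1.png',cv2.resize(c,None,fx=6,fy=6,interpolation=cv2.INTER_CUBIC))
h=cv2.cvtColor(s['pixels'],cv2.COLOR_RGB2HSV);m=((h[...,0]>4)&(h[...,0]<22)&(h[...,1]>150)&(h[...,2]>110));m[:200]=0;m[235:]=0;m[:,:300]=0;m[:,335:]=0
ys,xs=np.nonzero(m);print(xs.min(),xs.max(),ys.min(),ys.max(),xs.mean(),ys.mean())
for z in (54,76,86): print(z,proj(s,[*W([0,86.5]),z]))
"
```

```text
row [-0.15 -0.15  6.95] [-0.  -0.1 -0.1] t 1.7
311 323 207 220 317.1917808219178 214.58904109589042
54 [315.20963916 214.7048696 ]
76 [315.5582099  208.84295381]
86 [315.71814919 206.14451263]
```

View pics/c1.png

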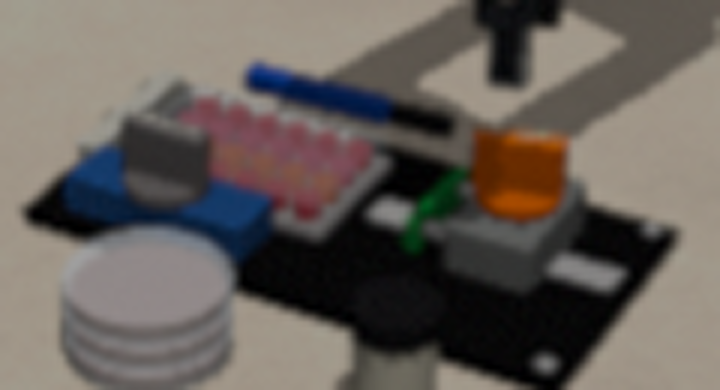

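The scene crop shows the orange wing centred at about crop (521,165), which is image (317,212). The gripper hangs above it with the nearer finger at (510,70), clear of everything. The scene view puts the knob 1–2 mm further in +y, so I'll use y = 88.

```bash
python3 -c "
from h import *
go(*W([0,88]),59,117.0)"
```

```text
row [0.15 0.03 6.99] [-0.1 -0.1  0.5] t 1.75
```

Call:
{"name": "play_rows", "arguments": {"motion": [[[0.1,0,2.5,0,0,0],[0.1,0,4.5,0,0,0],[0.1,0,6,0,0,0],[0.1,0,6.9,0,0,0],[0.1,0,6.9,0,0,0]]]}}

```text
time: 2.25
tool_pos: [535.7, 43.8, 59.6]
tcp_rot: [-179.9, -0.1, 117.2]
ft_force: [-0.1, 0.4, -0.2]
finger_gap: 59.7
grip_force: 0.0
```

Call:
{"name": "play_rows", "arguments": {"motion": [[[0,0,0,0,0,0],[0,0,0,0,0,0],[0,0,0,0,0,0],[0,0,0,0,0,0],[0,0,0,0,0,0]]], "jaw": 0, "squeeze": 30}}

```text
time: 2.75
tool_pos: [539.3, 44.8, 62.5]
tcp_rot: [179.7, 0.1, 117.3]
ft_force: [6.2, 2.0, -1.3]
finger_gap: 13.6
grip_force: 35.3
```

Call:
{"name": "play_rows", "arguments": {"motion": [[[0,0,0,0,0,0],[0,0,0,0,0,0],[0,0,0,0,0,0]]]}}

```text
time: 3.05
tool_pos: [539.3, 44.8, 62.5]
tcp_rot: [179.7, 0.1, 117.3]
ft_force: [6.8, 2.0, -1.8]
finger_gap: 13.1
grip_force: 35.3
```

```bash
python3 -c "
from h import *
print(sensors.sense()); go(*W([0,88]),59,117.0)"
```

```text
{'time': 3.05, 'joint_pos': array([-7.01527348e-01,  6.68469554e+00,  1.04492619e+02,  3.55817665e-02,
        6.85141854e+01, -2.79837678e+01]), 'qd': array([-0.04112748, -0.04076612, -0.01189653, -0.06457844,  0.01582948,
       -0.01725713]), 'joint_efforts': array([ -0.84834225, -50.33075452, -41.70285702,  -0.60670389,
         2.19378881,   0.11591884]), 'tool_pos': array([539.29240086,  44.81125272,  62.53742346]), 'tcp_rot': array([1.79712004e+02, 1.15452788e-01, 1.17269007e+02]), 'ft_force': array([ 6.78438127,  2.0456164 , -1.81710292]), 'wrist_torque': array([ 0.32221638, -1.02661978,  0.08250848]), 'grip_force': 35.34621477127075, 'finger_gap': 13.138006130199818}
row [ 0.32 -0.14  0.35] [0.3 0.1 0.3] t 3.05
```

Call:
{"name": "play_rows", "arguments": {"motion": [[[0,0.2,0.1,0,0,0],[0,0.35,0.1,0,0,0],[0,0.35,0.1,0,0,0]]], "squeeze": 50}}

```text
time: 3.35
tool_pos: [539.7, 45.0, 62.4]
tcp_rot: [-179.9, 0.1, 117.3]
ft_force: [-14.6, -5.7, 22.4]
finger_gap: 12.9
grip_force: 56.4
```

Call:
{"name": "play_rows", "arguments": {"motion": [[[0,0,0,0,0,5],[0,0,0,0,0,10],[0,0,0,0,0,15],[0,0,0,0,0,15]]]}}

```text
time: 3.75
tool_pos: [539.0, 44.7, 62.4]
tcp_rot: [-179.8, 0.1, 102.2]
ft_force: [-17.9, -7.5, 25.6]
finger_gap: 12.9
grip_force: 73.6
```

Positive az is clockwise, so I turned the knob the wrong way, to its tight end. I'll reverse it and relax the side and down loads.

Call:
{"name": "play_rows", "arguments": {"motion": [[[0,-0.25,-0.1,0,0,-4],[0,-0.25,-0.1,0,0,-10],[0,-0.25,-0.1,0,0,-15],[0,-0.25,-0.1,0,0,-15]]]}}

```text
time: 4.15
tool_pos: [539.3, 44.9, 62.5]
tcp_rot: [179.8, 0.1, 117.3]
ft_force: [3.7, -3.5, 4.4]
finger_gap: 13.1
grip_force: 53.8
```

Call:
{"name": "play_rows", "arguments": {"motion": [[[0,0,0,0,0,-5],[0,0,0,0,0,-10],[0,0,0,0,0,-15],[0,0,0,0,0,-20],[0,0,0,0,0,-20]]]}}

```text
time: 4.65
tool_pos: [540.4, 45.7, 62.6]
tcp_rot: [179.7, 0.3, 137.3]
ft_force: [10.1, 0.5, -1.0]
finger_gap: 13.0
grip_force: 53.1
```

Call:
{"name": "play_rows", "arguments": {"motion": [[[-0.1,0.1,0,0,0,-5],[-0.1,0.1,0,0,0,-10],[-0.1,0.1,0,0,0,-15],[-0.1,0.1,0,0,0,-20],[-0.1,0.1,0,0,0,-20]]]}}

```text
time: 5.15
tool_pos: [541.4, 46.5, 62.5]
tcp_rot: [179.8, 0.3, 157.3]
ft_force: [6.8, 3.6, 0.8]
finger_gap: 13.4
grip_force: 53.3
```

Call:
{"name": "play_rows", "arguments": {"motion": [[[0,0,0,0,0,-5],[0,0,0,0,0,-10],[0,0,0,0,0,-15],[0,0,0,0,0,-20],[0,0,0,0,0,-20]]]}}

```text
time: 5.65
tool_pos: [542.1, 46.6, 62.6]
tcp_rot: [179.9, 0.4, 177.3]
ft_force: [10.9, 5.0, -2.2]
finger_gap: 13.1
grip_force: 52.9
```

Call:
{"name": "play_rows", "arguments": {"motion": [[[-0.15,0.05,0,0,0,-5],[-0.15,0.05,0,0,0,-10],[-0.15,0.05,0,0,0,-15],[-0.15,0.05,0,0,0,-17],[-0.15,0.05,0,0,0,-17]]]}}

```text
time: 6.15
tool_pos: [542.5, 46.7, 62.5]
tcp_rot: [-180.0, 0.3, -165.8]
ft_force: [4.8, 1.4, 3.7]
finger_gap: 12.9
grip_force: 53.6
```

```bash
python3 -c "
from h import *
q=sensors.sense();print(S(q['tool_pos']),q['ft_force']@np.r_[Z['R'][:,1],0],q['ft_force'][:2]@Z['R'],q['wrist_torque'])
go(*W([2,60]),62.5,194.3)"
```

```text
[ 5.5426843  85.92250498] -0.08122474559945721 [ 5.00004743 -0.08122475] [ 0.32925989 -0.76244804  0.06218135]
row [ 0.23 -2.61 -0.  ] [-0.   0.3 -0.1] t 6.15
```

Call:
{"name": "play_rows", "arguments": {"motion": [[[0,-0.8,0,0,0,0],[0,-1.7,0,0,0,0],[0,-2.6,0,0,0,0],[0,-3.5,0,0,0,0],[0,-3.5,0,0,0,0]]]}}

```text
time: 6.65
tool_pos: [553.0, 12.0, 62.6]
tcp_rot: [-179.9, 0.5, -166.0]
ft_force: [14.6, 3.6, -3.6]
finger_gap: 12.8
grip_force: 52.5
```

```bash
python3 -c "
from h import *
q=sensors.sense();print(S(q['tool_pos']),q['ft_force'][:2]@Z['R'],q['wrist_torque'])
s=snap('top','top2.png')
c=s['pixels'][175:275,215:350,::-1];cv2.imwrite('pics/crop2.png',cv2.resize(c,None,fx=5.9,fy=5.9,interpolation=cv2.INTER_CUBIC))
"
```

```text
[ 5.4987609  49.71405647] [15.02455798 -0.84035258] [ 0.48090018 -2.32552144  0.08446583]
```

View pics/crop2.png

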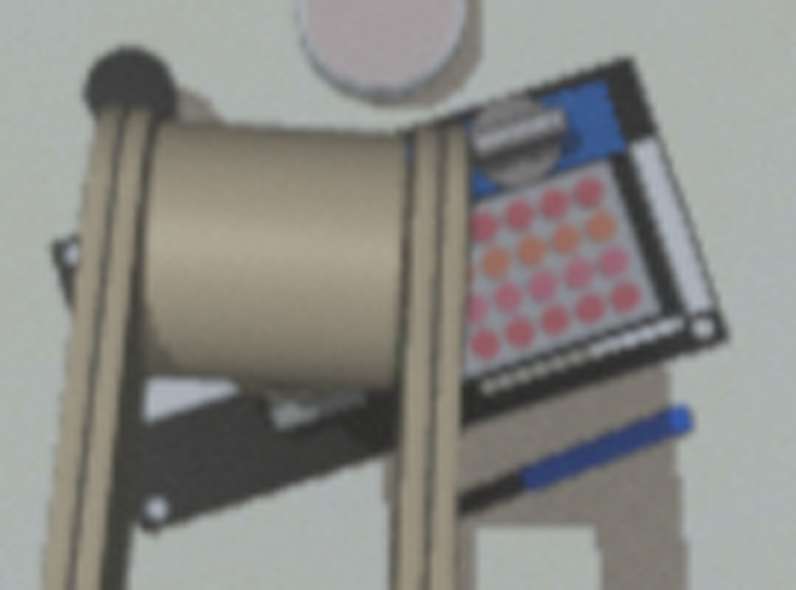

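The arm hides the jaw in the top view. The plate's far edge at crop (640,235) and the stop are still visible with a gap between them. I'll keep sliding and ease the sideways load.

Call:
{"name": "play_rows", "arguments": {"motion": [[[-0.3,-0.4,0,0,0,0],[-0.3,-0.8,0,0,0,0],[-0.3,-1.2,0,0,0,0],[-0.3,-1.6,0,0,0,0],[-0.3,-1.6,0,0,0,0]]]}}

```text
time: 7.2
tool_pos: [557.9, -2.8, 62.5]
tcp_rot: [-179.9, 0.2, -165.9]
ft_force: [5.5, 1.8, 5.2]
finger_gap: 12.7
grip_force: 54.0
```

```bash
cat > look.py <<'E'
from h import *
import sys
q=sensors.sense();print(S(q['tool_pos']),q['ft_force'][:2]@Z['R'],q['time'])
s=snap('scene')
c=s['pixels'][185:250,230:350,::-1];cv2.imwrite('pics/'+sys.argv[1],cv2.resize(c,None,fx=6.6,fy=6.6,interpolation=cv2.INTER_CUBIC))
E
python3 look.py s3.png
```

```text
[ 5.83650095 34.10687445] [5.77851892 0.13786208] 7.2
```

View pics/s3.png

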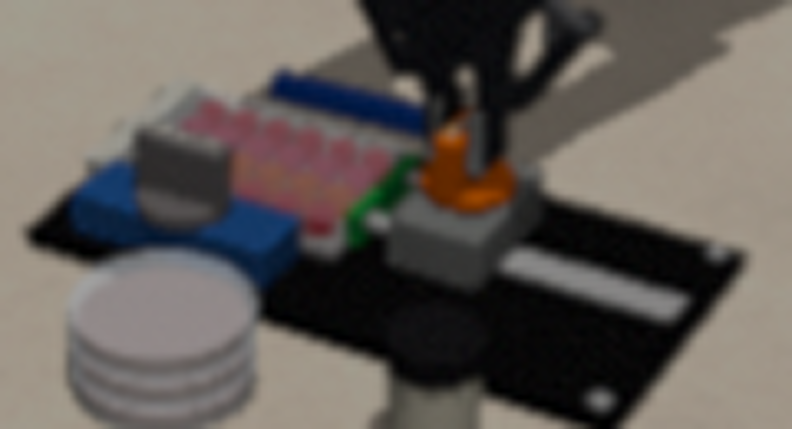

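The scene crop shows the green pad at (375,200) in contact with the plate end, with the jaw behind it and the gripper on the orange wing. From here I'll track the plate-to-stop gap with a profile taken along the slide in the top view.

```bash
cat > gap.py <<'E'
from h import *
q=sensors.sense();print(S(q['tool_pos']),q['ft_force'][:2]@Z['R'],q['time'])
s=snap('top');g=s['pixels'].astype(np.float32).mean(2)
ys=np.arange(-110,-170,-1.5);xs=np.arange(-25,36,3)
uv=np.array([[proj(s,[*W([x,y]),31]) for x in xs] for y in ys],np.float32)
p=cv2.remap(g,uv[...,0].copy(),uv[...,1].copy(),cv2.INTER_LINEAR).mean(1)
print(' '.join(f'{y:.0f}:{v:.0f}' for y,v in zip(ys,p)))
E
python3 gap.py
```

```text
[ 5.82434648 34.10614498] [ 5.36730496 -1.13967079] 7.25
-110:122 -112:124 -113:127 -114:130 -116:132 -118:133 -119:133 -120:130 -122:127 -124:125 -125:123 -126:123 -128:122 -130:123 -131:125 -132:128 -134:131 -136:135 -137:138 -138:139 -140:134 -142:124 -143:114 -144:112 -146:123 -148:142 -149:161 -150:172 -152:176 -154:177 -155:176 -156:171 -158:162 -160:148 -161:135 -162:131 -164:143 -166:159 -167:169 -168:172
```

Call:
{"name": "play_rows", "arguments": {"motion": [[[0,-0.2,0,0,0,0],[0,-0.4,0,0,0,0],[0,-0.6,0,0,0,0],[0,-0.6,0,0,0,0]]]}}

```text
time: 7.7
tool_pos: [559.5, -8.1, 62.5]
tcp_rot: [-180.0, 0.3, -165.9]
ft_force: [6.4, 2.9, 5.6]
finger_gap: 13.0
grip_force: 53.9
```

```bash
python3 gap.py
```

```text
[ 5.8164149 28.583935 ] [6.9839466  0.87694985] 7.7
-110:122 -112:123 -113:124 -114:126 -116:129 -118:132 -119:134 -120:134 -122:132 -124:128 -125:125 -126:123 -128:122 -130:122 -131:123 -132:125 -134:127 -136:130 -137:134 -138:138 -140:140 -142:139 -143:137 -144:135 -146:139 -148:150 -149:164 -150:173 -152:177 -154:177 -155:176 -156:171 -158:162 -160:148 -161:134 -162:131 -164:143 -166:159 -167:169 -168:172
```

```bash
cat > plate.py <<'E'
from h import *
from scipy.optimize import minimize_scalar
import os
q=sensors.sense();f=[];P=[]
ys=np.arange(-75,-138,-.5);xs=np.arange(-36,37,2.)
for _ in range(4):
    s=snap('top');q=sensors.sense();f.append(q['ft_force'][:2]@Z['R'])
    g=s['pixels'].astype(np.float32).mean(2)
    uv=np.array([[proj(s,[*W([x,y]),31]) for x in xs] for y in ys],np.float32)
    P.append(cv2.remap(g,uv[...,0].copy(),uv[...,1].copy(),cv2.INTER_CUBIC))
p=np.mean(P,0).mean(1)
if not os.path.exists('ref.npy'): np.save('ref.npy',p)
a=np.load('ref.npy');k=slice(36,-12)
e=lambda d:((np.interp(ys[k]+d,ys[::-1],a[::-1])-p[k])**2).mean()
d=min(np.arange(-5,6,.1),key=e)
print('tool',S(q['tool_pos']),'f',np.mean(f,0),'plate moved -y by',d,'err',e(d),q['time'])
E
python3 plate.py
```

```text
tool [ 5.83917034 28.61123089] f [6.18429644 0.50920629] plate moved -y by -1.7763568394002505e-14 err 5.385290446308774e-28 7.95
```

Call:
{"name": "play_rows", "arguments": {"motion": [[[0,-0.1,0,0,0,0],[0,-0.25,0,0,0,0],[0,-0.25,0,0,0,0]]]}}

```text
time: 8.25
tool_pos: [560.1, -10.1, 62.5]
tcp_rot: [-180.0, 0.3, -165.9]
ft_force: [7.0, 4.2, 5.1]
finger_gap: 13.3
grip_force: 53.9
```

```bash
python3 plate.py
```

```text
tool [ 5.81712256 26.44146092] f [7.10087602 1.57456357] plate moved -y by -1.7763568394002505e-14 err 0.030023473395536345 8.45
```

Call:
{"name": "play_rows", "arguments": {"motion": [[[0,-0.15,0,0,0,0],[0,-0.3,0,0,0,0],[0,-0.35,0,0,0,0],[0,-0.35,0,0,0,0]]]}}

```text
time: 8.85
tool_pos: [561.0, -13.2, 62.5]
tcp_rot: [180.0, 0.3, -165.8]
ft_force: [6.3, 5.9, 4.9]
finger_gap: 12.9
grip_force: 53.9
```

```bash
python3 plate.py; python3 look.py s4.png; python3 - <<'E'
from h import *
a=cv2.imread('pics/top0.png').astype(np.float32);s=snap('top');b=s['pixels'][:,:,::-1].astype(np.float32)
xs=np.arange(-36,37,2.);Y=np.arange(-60,-140,-.5)
def prof(im,y):
    uv=np.array([[proj(s,[*W([x,t]),32]) for x in xs] for t in y],np.float32)
    return cv2.remap(im,uv[...,0].copy(),uv[...,1].copy(),cv2.INTER_CUBIC)
Pb=prof(b,np.arange(-85,-140,-1.))
E=[((prof(a,np.arange(-85,-140,-1.)+d)-Pb)**2).mean() for d in np.arange(2,17,.5)]
print('total shift',np.arange(2,17,.5)[np.argmin(E)],np.round(E).astype(int))
E
```

```text
tool [ 5.81350357 23.20060407] f [8.17040446 3.30720595] plate moved -y by -1.7763568394002505e-14 err 0.023896057753475034 9.05
[ 5.81350357 23.20060407] [7.95231022 3.41369194] 9.05
total shift 12.0 [646 589 532 474 418 365 317 274 236 203 174 150 127 108  90  75  62  52
  44  40  40  43  49  59  73  88 106 124 143 162]
```

View pics/s4.png

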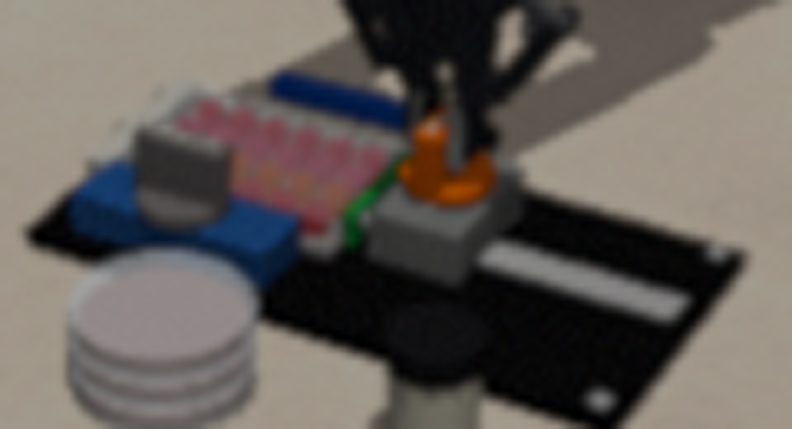

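The crop shows the green pad at (365,215) between plate and block with the gap partly closed. The plate is home: it has moved 12 mm in total and no longer shifts. The spring force is about 3.3 N, so the pad is pressed about 7.5 mm. Next I tighten clockwise, turning about the knob axis.

Call:
{"name": "play_rows", "arguments": {"motion": [[[0,-0.02,0,0,0,5],[0,-0.04,0,0,0,10],[0.01,-0.06,0,0,0,15],[0.01,-0.08,0,0,0,20],[0.02,-0.1,0,0,0,25]]]}}

```text
time: 9.65
tool_pos: [560.9, -14.6, 62.5]
tcp_rot: [179.9, 0.2, 169.0]
ft_force: [6.4, 3.8, 6.6]
finger_gap: 13.0
grip_force: 54.0
```

```bash
python3 -c "
from h import *
q=sensors.sense();print(S(q['tool_pos']),q['ft_force'][:2]@Z['R'],q['tcp_rot'])"
```

```text
[ 5.32108239 21.9570529 ] [7.24200954 1.79735026] [179.90682871   0.23388642 168.95282944]
```

Call:
{"name": "play_rows", "arguments": {"motion": [[[0,-0.02,0,0,0,5],[0,-0.04,0,0,0,10],[0.01,-0.06,0,0,0,15],[0.01,-0.08,0,0,0,20],[0.02,-0.1,0,0,0,25]]]}}

```text
time: 10.15
tool_pos: [560.1, -15.9, 62.5]
tcp_rot: [179.9, 0.2, 143.9]
ft_force: [2.9, 1.2, 7.6]
finger_gap: 12.8
grip_force: 54.3
```

Call:
{"name": "play_rows", "arguments": {"motion": [[[0,-0.02,0,0,0,5],[0,-0.04,0,0,0,10],[0.01,-0.06,0,0,0,15],[0.01,-0.08,0,0,0,20],[0.02,-0.1,0,0,0,25]]]}}

```text
time: 10.65
tool_pos: [558.8, -17.1, 62.5]
tcp_rot: [179.9, 0.1, 118.9]
ft_force: [-0.1, 0.0, 11.4]
finger_gap: 12.7
grip_force: 54.7
```

```bash
python3 -c "
from h import *
q=sensors.sense();print(S(q['tool_pos']),q['ft_force'][:2]@Z['R'],q['tcp_rot'])"
```

```text
[ 2.57158316 20.18306074] [-0.1056831   0.03852875] [1.79906431e+02 8.09375253e-02 1.18945326e+02]
```

Call:
{"name": "play_rows", "arguments": {"motion": [[[0,-0.02,0,0,0,5],[0,-0.04,0,0,0,10],[0,-0.05,0,0,0,14],[0,-0.05,0,0,0,16],[0,-0.05,0,0,0,16]]]}}

```text
time: 11.15
tool_pos: [557.9, -17.4, 62.5]
tcp_rot: [179.9, 0.1, 103.2]
ft_force: [-2.7, -1.1, 13.5]
finger_gap: 12.8
grip_force: 66.3
```

```bash
python3 -c "
from h import *
q=sensors.sense();print(S(q['tool_pos']),q['ft_force'],q['tcp_rot'],q['wrist_torque'],q['joint_efforts'][5])"
```

```text
[ 1.64619703 20.1293611 ] [-2.68091487 -1.0911576  13.50890057] [1.79948609e+02 6.69133556e-02 1.03168394e+02] [-0.05057333  0.55659313  1.34023629] 1.9918379187583923
```

Call:
{"name": "play_rows", "arguments": {"motion": [[[0,0,0,0,0,-1],[0,0,0,0,0,-1],[0,0,0,0,0,-1],[0,0,0,0,0,-1],[0,0,0,0,0,-1]]], "jaw": 0.7}}

```text
time: 11.65
tool_pos: [557.0, -17.2, 60.5]
tcp_rot: [-180.0, -0.0, 104.2]
ft_force: [-0.2, 0.2, -0.6]
finger_gap: 59.3
grip_force: 0.0
```

Call:
{"name": "play_rows", "arguments": {"motion": [[[0,0,-1,0,0,0],[0,0,-3,0,0,0],[0,0,-6,0,0,0],[0,0,-10,0,0,0],[0,0,-14,0,0,0]]]}}

```text
time: 12.15
tool_pos: [556.9, -17.2, 202.6]
tcp_rot: [-180.0, -0.0, 104.2]
ft_force: [1.1, 0.1, -0.6]
finger_gap: 59.8
grip_force: 0.0
```

```bash
python3 -c "
from h import *
go(370,-200,205,103)"
```

```text
row [-13.12 -22.61  -0.23] [-0.  -0.   1.2] t 12.15
```

Call:
{"name": "play_rows", "arguments": {"motion": [[[-22.9,-25,0,0,0,0],[-22.9,-25,0,0,0,0],[-22.9,-25,0,0,0,0],[-22.9,-25,0,0,0,0],[-22.9,-25,0,0,0,0]]]}}

```text
time: 12.65
tool_pos: [419.1, -227.7, 201.9]
tcp_rot: [179.9, 0.1, 104.3]
ft_force: [0.4, -1.4, -0.2]
finger_gap: 59.9
grip_force: 0.0
```

Call:
{"name": "play_rows", "arguments": {"motion": [[[-7,-7,0,0,0,0],[-7,-7,0,0,0,0],[-7,-7,0,0,0,0],[-7,-7,0,0,0,0]]]}}

```text
time: 13.05
tool_pos: [369.0, -312.3, 201.5]
tcp_rot: [180.0, 0.0, 104.0]
ft_force: [-0.8, -0.1, -0.1]
finger_gap: 59.8
grip_force: 0.0
```

```bash
python3 -c "
from h import *
im=np.mean([snap('top')['pixels'][...,::-1] for _ in range(4)],0).astype(np.uint8)
np.save('fin.npy',im)
c=im[175:275,215:350];cv2.imwrite('pics/crop5.png',cv2.resize(c,None,fx=5.9,fy=5.9,interpolation=cv2.INTER_CUBIC))
"; python3 plate.py
```

```text
tool [-263.52540678 -205.4532721 ] f [-0.00247654  0.06054165] plate moved -y by -0.10000000000001741 err 4.110607138181213 13.45
```

View pics/crop5.png

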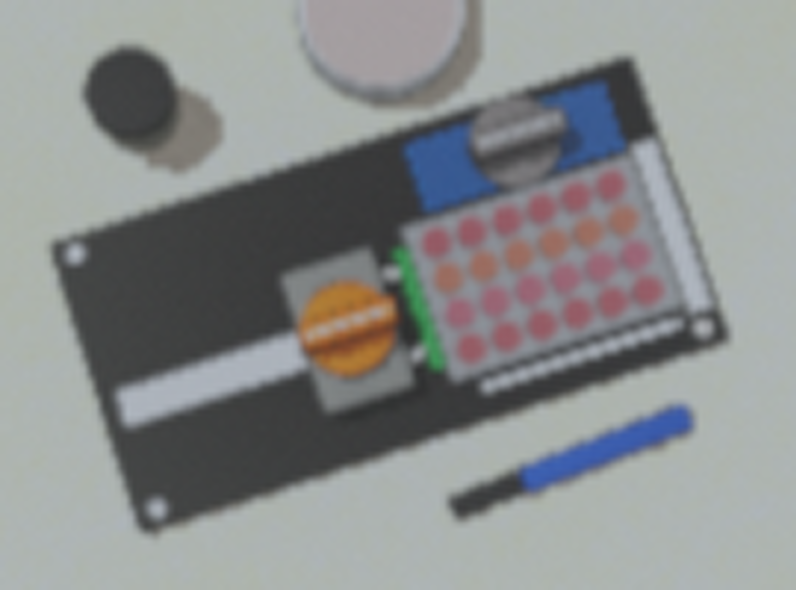

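The crop shows the plate flush against the stop at (660,235). The wing's white line, (303,335) to (390,308), is parallel to the slide, and the marker, canister, dishes and grey knob are where they were. I'll check the pad's press by comparing the knob-to-pad distance before and after.

```bash
python3 - <<'E'
from h import *
s=snap('top')
for im in (cv2.imread('pics/top0.png'),np.load('fin.npy')):
    c=cv2.resize(im[175:275,215:350],None,fx=6,fy=6,interpolation=cv2.INTER_CUBIC)
    h=cv2.cvtColor(c,cv2.COLOR_BGR2HSV)
    def pts(m,z):
        n,l,st,ce=cv2.connectedComponentsWithStats(m.astype(np.uint8));k=1+np.argmax(st[1:,4])
        v,u=np.nonzero(l==k)
        return np.array([S(onz(s,(a+.5)/6-.5+215,(b+.5)/6-.5+175,z)) for a,b in zip(u[::3],v[::3])])
    g=pts((h[...,0]>45)&(h[...,0]<80)&(h[...,1]>90),33)
    o=pts((h[...,0]>5)&(h[...,0]<22)&(h[...,1]>110),54)
    m=np.abs(g[:,0])<28;gm=g[m]
    print('green y mean',gm[:,1].mean(),np.percentile(gm[:,1],[2,98]),'x',g[:,0].min(),g[:,0].max(),'orange mid',(np.percentile(o,1,0)+np.percentile(o,99,0))/2,o.mean(0))
    prof=np.array([[proj(s,[*W([x,y]),44]) for x in (-30,-32,-34,30,32,34)] for y in np.arange(-20,120,1.)],np.float32)
    p=cv2.remap(im.astype(np.float32).mean(2),prof[...,0].copy(),prof[...,1].copy(),cv2.INTER_LINEAR)
    print('R',np.round(p[:,:3].mean(1)).astype(int).tolist())
E
```

```text
green y mean 41.27983445801738 [36.9628742 45.6407378] x -33.366000301416484 34.19174910969698 orange mid [-0.14002677 87.98353536] [-0.40041345 87.66009682]
R [114, 115, 116, 119, 122, 125, 129, 133, 135, 136, 133, 129, 120, 109, 97, 84, 74, 66, 60, 58, 56, 55, 55, 56, 56, 55, 55, 55, 55, 55, 55, 55, 55, 55, 55, 56, 56, 57, 57, 57, 57, 57, 56, 56, 56, 56, 56, 56, 57, 57, 57, 56, 55, 54, 54, 53, 55, 60, 65, 69, 73, 77, 80, 79, 76, 72, 68, 63, 59, 58, 57, 57, 57, 56, 56, 55, 55, 54, 53, 53, 54, 55, 63, 72, 83, 95, 104, 112, 116, 118, 119, 120, 120, 121, 122, 121, 121, 121, 122, 122, 122, 122, 121, 122, 122, 121, 120, 120, 120, 120, 120, 121, 122, 122, 121, 120, 121, 121, 122, 122, 122, 122, 123, 123, 123, 123, 123, 123, 123, 121, 116, 110, 101, 91, 81, 74, 69, 65, 64, 64]
green y mean -14.6783582110608 [-18.4636372  -10.46138198] x -32.94509456442785 34.12539500953241 orange mid [ 0.21671573 22.06669834] [-0.18015239 22.88317916]
R [126, 116, 106, 99, 93, 87, 82, 78, 74, 69, 65, 61, 59, 56, 54, 54, 56, 59, 66, 78, 92, 104, 111, 115, 119, 121, 122, 122, 122, 122, 122, 122, 123, 123, 123, 123, 123, 123, 123, 122, 122, 122, 121, 121, 121, 121, 121, 122, 121, 122, 122, 122, 122, 123, 123, 123, 123, 124, 124, 125, 125, 125, 125, 123, 121, 118, 111, 101, 90, 81, 73, 66, 63, 62, 61, 60, 61, 61, 61, 61, 61, 61, 61, 61, 61, 62, 62, 62, 62, 62, 62, 62, 61, 61, 61, 62, 62, 62, 62, 63, 63, 63, 62, 62, 62, 62, 62, 63, 63, 63, 63, 63, 63, 63, 63, 63, 63, 63, 63, 63, 63, 64, 64, 64, 65, 65, 65, 65, 65, 65, 65, 65, 65, 65, 65, 65, 65, 65, 65, 65]
```

The jaw block moved 65 mm and the pad 56 mm, so the pad is pressed about 9 mm of its 16. The plate is home and the knob was driven to its tight stop. I'm handing in.

```bash
python3 -c "
from h import *
print(job.hand_in())"
```

```text
the job is handed in; nothing more can be done
None
```

The job is handed in at about 13.5 s of the 43 s: the plate is home against the stop, the green pad is pressed about 9 mm of its 16 (half-way is 8), and the orange knob is turned to its tight stop and released. I first turned the knob the wrong way, to its tight end, before freeing it; nothing else near the stage shows any movement in the final picture.

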